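Change the stone in the flat showcase

TASK

Change the stone on show in the flat showcase: slide its flush glass pane open, lift the petrified wood round out and set it down flat on the round blue mat, then lay the green jade on the showcase's dark slate pad, centred with its long side along the pad's, and slide the pane fully shut again. Set both stones down gently rather than dropping them, and leave everything else on the ledge where it is.

Things in the scene. Friction and masses are not known exactly. Their poses are not given: they have to be found in the camera images.
- case: Brown wooden flat showcase, fixed, 226 (its x) x 386 (its y) x 72 mm high; origin under its centre on the ledge. Walls 18 mm thick, 72 mm high. The half towards its +y is closed by a fixed clear pane (top at 60 mm); the half towards its -y is the bay, 190 (x) x 175 (y) mm, floor at 13 mm, covered by the sliding pane. A runner 5 mm wide stands out along both long walls at 55 to 61 mm.
- case_pad (a point): Centre of the upper face of the dark slate pad fixed in the middle of the bay, 17 mm above the ledge: 120 mm along the case's x, 84 mm along its y. Same axes as the case.
- pane (a joint): How far the sliding pane is open, m: 0 shut, 0.172 fully open (end stops). It opens along the case's own +y, running over the fixed pane, stays where it is left, and takes about 4 N along the track to move, pressed on or not. Found 0 to 15 mm open.
- pane_patch (a point): Centre of the white frosted disc (34 mm across) on the sliding pane's upper face, 72 mm above the ledge, level with the wooden rims; it lies 55 mm from the pane's middle towards the case's -y and moves with the pane. Greenish glass 176 (case x) x 178 (case y) x 5 mm, no handle. On cushion strips it gives about 3 mm under 15 N, 5 mm at most; 10 to 20 N take it along.
- wood_center (a point): Centre (half-way up) of the petrified wood round: upright cylinder 62 mm in diameter, 36 mm high, brown bark side, ringed polished top, 0.28 kg, found standing on the slate pad under the pane. Its z axis points up.
- jade_center (a point): Centre (half-way up) of the green jade chunk: 92 mm (its x) x 48 mm (its y) x 40 mm high, flat sawn underside and two flat sawn upright long sides (these up to 30 mm height), rough ends and top, 0.5 kg. Its z axis points up. Found on the ledge beside the case.
- mat_top (a point): Centre of the upper face of the round blue mat fixed on the ledge, 120 mm in diameter, 4 mm thick.
- gauge_center (a point): Centre of the loose steel ring gauge lying flat on the ledge: outside 90 mm, bore 54 mm, 26 mm high. Not part of the job.
- tray_center (a point): Centre of the loose white plastic tray of empty cabochon settings: 120 (its x) x 90 (its y) x 22 mm high. Not part of the job.
- tower_center (a point): Point on the axis, 62 mm up, of a loose white selenite tower: 36 mm square, pointed, 153 mm high, standing near the robot's side of the case. Easily toppled. Not part of the job.
- polish_jar_center (a point): Centre of a loose amber jar with black lid, 68 mm in diameter, 75 mm high, near the robot's side of the case. Not part of the job.
There are look-alikes about, which are no part of the job. Of the things like the part that bears jade_center, leave any that is grey or purple; of the rest the smaller one is meant.

How it is judged:
By the outcome, as a careful person would: the job done as asked, in the order asked, and still so for the second after the job is handed in, with the robot touching nothing.
It also fails if it takes over 67 s, if anything falls off the work surface, if the arm or the gripper's body presses on something with over 40 N, if the wrist force passes 120 N, or if a joint passes its speed limit or range.

ROBOT

A 6-joint arm with a two-finger parallel gripper is mounted at the origin on the work surface. World frame = base frame: x ahead of the robot, y to its left, z up, the work surface at z = 0. Lengths are in mm, angles in rad, forces in N, time in s.
With the tool pointing down it reaches from about 325 to 850 mm from the base axis. Payload 15.5 kg.
Tool frame: the origin (TCP) lies midway between the tips of the shut fingers; the grasp point (between the pads) lies 19 mm behind it; z points along the fingers, y is the direction in which the jaws open and shut (so a half turn about z gives the same grasp; the last joint's range is limited). The gripper opens to 91 mm and grips with 3 to 60 N. Pads are 32 mm wide; open, the fingers measure 118 mm over their backs; the gripper's body (76 mm by 178 mm) begins 60 mm behind the grasp point.
Start: joints at [1.008, 0.494, 1.345, -0, 1.302, -0.096], TCP at [281.823, 557.855, 213.915] pointing down, gripper open.
Joint ranges: [-2.91, 2.91], [-0.82, 2.16], [0.22, 2.67], [-1.22, 4.37], [0.12, 2.79], [-3.08, 3.08]. Speed limits (rad/s): [1.89, 1.89, 2.57, 3.01, 3.01, 3.01].

INTERFACE

Orientations are given as a rotation vector (axis times angle).
In Python, from bench import ctrl, viewer, job gives the robot as it stands.
- The arm moves only by the shell command python3 -m creep 'ROWS' [FORCE]. ROWS is a JSON object of lists of equal length, an entry for each row: "linear": the shift along the world's x, y, z in mm, a list of three; "turn": the turn, a rotation vector about the world's x, y, z in rad, a list of three; "grip": the finger opening in mm, from 0 to 91.2. A call has exactly 10 rows; each row shifts and turns the commanded pose from where the row before left it; what a row does not reach is not made up. A row lasts 1/12 s, in which the tool goes at most 41.7 mm and 7.16 degrees, less where a joint would pass 70% of its speed; a pose out of reach is approached as far as the arm can. A call is refused whole if a number of a shift passes 41.7 or a number of a turn 0.125, either way. A call with a gripper value outside its range is refused whole. The fingers move at their own pace and stop on an object; FORCE is the grip in N (left out, the last holds). Time passes only in rows, so rows that do not move let the fingers close, or fill a call up. It gives the time, the measured TCP pose, the force and the opening at its end, in the units of the state.
- ctrl.read_state(): the state, without advancing time (a new reading comes with each control period).
- viewer.get_image(name): name is "side" or "top" or "wrist"; returns a dict with "pixels" (480x640x3 uint8, red, green, blue), "z_map" (480x640 float32, mm along the optical axis (not along the pixel's ray), 0 where there is no reading), "fx", "fy", "cx", "cy" (pixels), "position" and "attitude" of the camera in the world. Camera axes: x right, y up, looking along -z (the intrinsics and any distortion apply to the point x, -y, -z); pixel columns grow to the right and rows downward; lengths in mm; the calibration is good to about 2 mm. A picture is of the moment at which its call begins.
- job.hand_in(): hands the job in, once; it reports no verdict.
The state is a dict: "t": time; "joint_positions": joint angles; "qd": joint speeds; "joint_torque": joint torques, N m; "eef_pos": TCP position; "orientation": TCP orientation; "ft_force": force on the tool from outside, world axes, zero at the start; "torque": the same for the moment, N m; "gripper_width": finger opening in mm.
Only numpy, scipy, OpenCV 4.12 (cv2) and the standard library are available. Lean on these libraries where they do the work, as an engineer would, in place of code of your own. Each camera call takes 0.05 s, during which the arm holds its last target.

## Working session

There is one attempt and no reset: what is moved stays moved. The work goes in short steps, Python scripts to look and compute and a shell command to move; the robot and the scene stay as the last step left them, time stands still between calls to the robot, and variables do not carry over. Pictures are saved under pics/ and viewed, and the job is handed in when it is done.

```bash
ls; mkdir -p pics; python3 - <<'E'
from bench import ctrl, viewer, job
import cv2, numpy as np, pickle
print(ctrl.read_state())
for n in ("top","side","wrist"):
    d=viewer.get_image(n); cv2.imwrite(f"pics/{n}0.png",d["pixels"][:,:,::-1]); pickle.dump(d,open(f"{n}0.pkl","wb"))
    print(n,{k:v for k,v in d.items() if k not in("pixels","z_map")})
E
```

```text
pics
{'t': 0.0, 'joint_positions': array([ 1.00748166e+00,  4.94192667e-01,  1.34612691e+00, -3.61102138e-05,
        1.30248644e+00, -9.55002154e-02]), 'qd': array([ 0.00012813,  0.00016796, -0.00154945,  0.00048746, -0.00056772,
       -0.00025821]), 'joint_torque': array([-5.38674467e-04, -8.78838515e+01, -3.81850111e+01,  7.05706445e-02,
        5.35389595e-02, -1.94366260e-05]), 'eef_pos': array([281.64228378, 557.52442952, 213.33379488]), 'orientation': array([-7.28060565e-01, -3.05569466e+00,  1.82095247e-03]), 'ft_force': array([-1.1479337 ,  0.19612114,  0.40448017]), 'torque': array([ 0.02512191,  0.03073034, -0.04026196]), 'gripper_width': 90.95519618136834}
top {'fx': 548.2700135443748, 'fy': 548.2700135443748, 'cx': 321.4382798227865, 'cy': 234.71635114469572, 'position': array([ 351.03971707,  -43.68653101, 1518.94562105]), 'attitude': array([ 0.06247972, -0.05768056, -1.57927257])}
side {'fx': 490.707738646602, 'fy': 490.707738646602, 'cx': 324.7327693308747, 'cy': 237.56167872823252, 'position': array([ 181.20799358, -767.27498991,  936.11671814]), 'attitude': array([ 0.72242654, -0.12017641, -0.35683139])}
wrist {'fx': 387.46786330316286, 'fy': 387.46786330316286, 'cx': 315.3890827180195, 'cy': 243.99275071494029, 'position': array([213.59370732, 592.44599494, 383.11748503]), 'attitude': array([-0.24827018, -0.15043657,  1.09605267])}
```

View pics/top0.png

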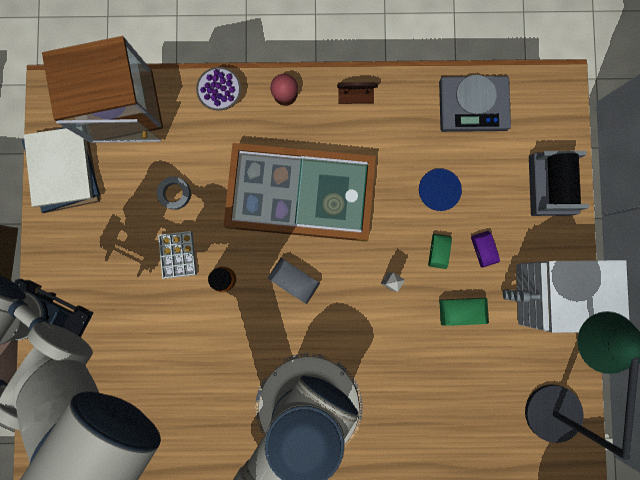

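View pics/side0.png

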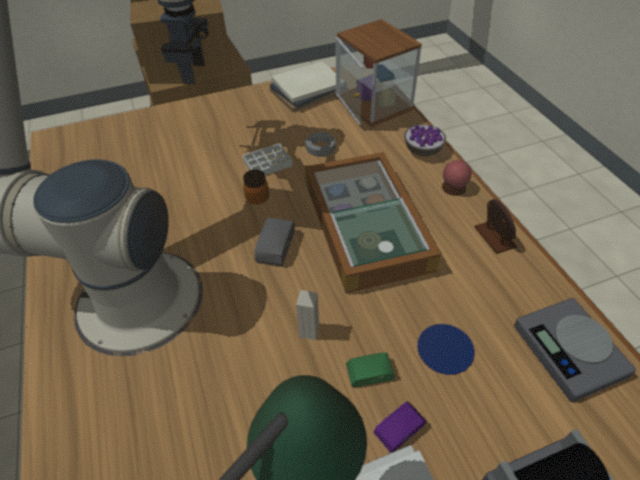

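View pics/wrist0.png

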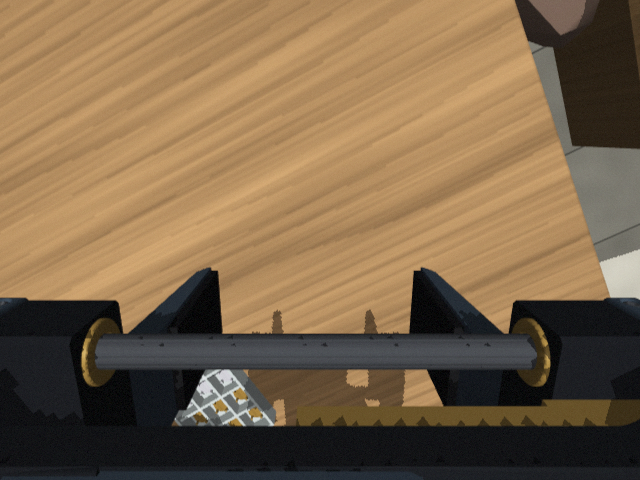

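```bash
cat > h.py <<'E'
import numpy as np, pickle, cv2
from scipy.spatial.transform import Rotation as R
def load(n): return pickle.load(open(n+".pkl","rb"))
def ray(d,u,v,z):
    r=R.from_rotvec(d["attitude"]).apply([(u-d["cx"])/d["fx"],-(v-d["cy"])/d["fy"],-1.]); p=d["position"]
    return p+r*(z-p[2])/r[2]
def pt(d,u,v):
    dz=d["z_map"][int(v),int(u)]
    return d["position"]+R.from_rotvec(d["attitude"]).apply([(u-d["cx"])/d["fx"]*dz,-(v-d["cy"])/d["fy"]*dz,-dz])
def pix(d,p):
    q=R.from_rotvec(d["attitude"]).inv().apply(np.array(p)-d["position"]); return d["cx"]+d["fx"]*q[0]/-q[2], d["cy"]-d["fy"]*q[1]/-q[2]
def crop(d,u0,v0,w,h,s,name):
    cv2.imwrite(f"pics/{name}.png",cv2.resize(d["pixels"][v0:v0+h,u0:u0+w,::-1],None,fx=s,fy=s,interpolation=cv2.INTER_CUBIC))
E
python3 - <<'E'
from h import *
d=load("top0")
crop(d,215,130,180,120,4,"c1"); crop(d,370,160,140,140,4,"c2")
for n,u,v in [("jade",440,250),("mat",440,189),("tower",393,283),("purple",485,248),("bigg",464,311),("rim",300,147),("rimr",372,200),("patch",351,196),("fix",300,190),("ledge",410,230)]: print(n,pt(d,u,v).round(1))
E
```

```text
jade [ 420.1 -360.    35.8]
mat [ 592.2 -371.9    0.8]
tower [ 333.6 -218.5  136.2]
purple [ 424.2 -480.5   40.2]
bigg [ 256.8 -416.1   51.6]
rim [7.153e+02 1.840e+01 2.000e-01]
rimr [ 563.3 -181.7   -0.7]
patch [ 564.4 -119.4   71.9]
fix [581.5  16.1  73.9]
ledge [ 477.9 -285.3    3.3]
```

View pics/c1.png

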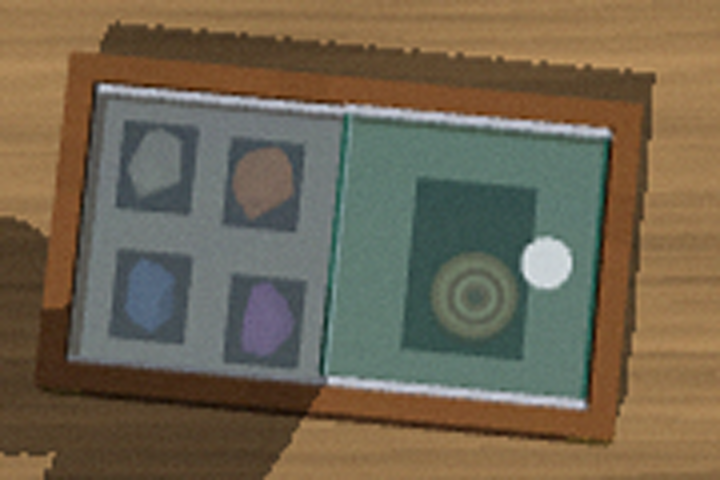

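View pics/c2.png

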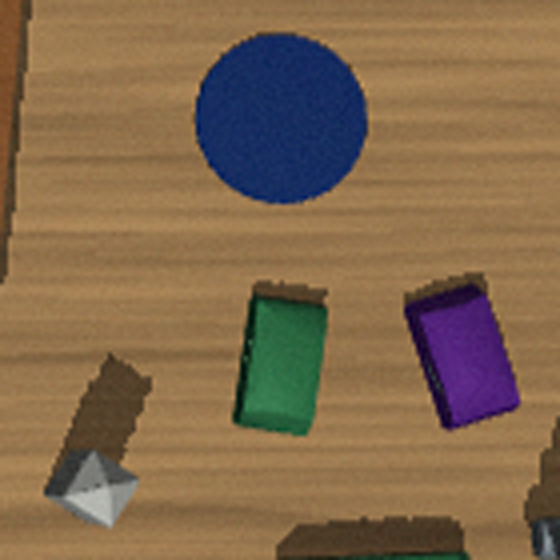

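```bash
python3 - <<'E'
from h import *
d=load("top0")
uu,vv=np.meshgrid(np.arange(640),np.arange(480))
dz=d["z_map"].astype(float)
P=np.stack([(uu-d["cx"])/d["fx"]*dz,-(vv-d["cy"])/d["fy"]*dz,-dz],-1)
W=(R.from_rotvec(d["attitude"]).apply(P.reshape(-1,3))+d["position"]).reshape(480,640,3)
def rect(mask,z):
    n,l,st,c=cv2.connectedComponentsWithStats(mask.astype(np.uint8)); k=1+np.argmax(st[1:,4]); m=l==k
    cn=max(cv2.findContours(m.astype(np.uint8),cv2.RETR_EXTERNAL,cv2.CHAIN_APPROX_NONE)[0],key=len)[:,0]
    q=np.array([ray(d,u,v,z)[:2] for u,v in cn],np.float32); return cv2.minAreaRect(q),m
box=np.zeros((480,640),bool); box[120:260,210:390]=1
r,m=rect(box&(W[...,2]>50),72); print("case",r, np.median(W[m],0))
for z in (55,): 
    for nm,(a,b,c,e) in dict(jade=(225,275,420,458),purple=(225,275,465,505)).items():
        box=np.zeros((480,640),bool); box[a:b,c:e]=1
        r,m=rect(box&(W[...,2]>22),38); print(nm,r,np.median(W[m],0))
p=d["pixels"].astype(int)
bl=(p[...,2]>p[...,0]+50)&(p[...,2]>p[...,1]+40); bl[:160]=0; bl[220:]=0;bl[:,:410]=0;bl[:,470:]=0
r,m=rect(bl,4);print("mat",r)
v,u=np.nonzero(m);print(ray(d,u.mean(),v.mean(),4))
for n,u,v,z in [("patch",547/4+215,263/4+130,72),("woodtop",475/4+215,295/4+130,53),("padcA",418/4+215,178/4+130,17),("B",537/4+215,188/4+130,17),("C",522/4+215,360/4+130,17),("D",402/4+215,348/4+130,17)]: print(n,ray(d,u,v,z).round(1))
for n,u,v in [("oTL",72,52),("oTR",650,103),("oBR",612,440),("oBL",38,385),("iTL",98,85),("iTR",612,128),("iBR",586,408),("iBL",68,362),("pane edge T",348,112),("pane edge B",322,380)]: print(n,ray(d,u/4+215,v/4+130,72).round(1))
E
```

```text
case ((579.7027587890625, 17.929306030273438), (386.5309753417969, 228.44056701660156), 84.05490112304688) [579.34963173  16.45968724  69.26366147]
jade ((417.8266906738281, -360.553955078125), (50.82980728149414, 87.7415542602539), 81.35310363769531) [ 419.68646284 -361.32592449   36.246944  ]
purple ((424.0064392089844, -484.9987487792969), (85.7146987915039, 54.192649841308594), 16.057308197021484) [ 424.04672825 -485.17666636   35.80414646]
mat ((591.1757202148438, -370.45556640625), (113.91776275634766, 113.8519515991211), 44.16345977783203)
[ 590.9922842  -370.34166713    4.        ]
patch [ 565.  -121.4   72. ]
woodtop [546.6 -73.7  53. ]
padcA [633.4 -35.8  17. ]
B [ 625.6 -118.1   17. ]
C [ 506.  -106.2   17. ]
D [515.1 -23.7  17. ]
oTL [710.8 195.2  72. ]
oTR [ 672.3 -191.7   72. ]
oBR [ 446.7 -162.8   72. ]
oBL [486.8 217.   72. ]
iTL [688.2 177.7  72. ]
iTR [ 655.6 -166.    72. ]
iBR [ 468.  -145.9   72. ]
iBL [501.9 197.2  72. ]
pane edge T [668.2  10.3  72. ]
pane edge B [488.3  28.7  72. ]
```

```bash
for i in 1 2; do :; done; python3 -m creep '{"linear":[[14,-34,-3],[14,-34,-3],[14,-34,-3],[14,-34,-3],[14,-34,-3],[14,-34,-3],[14,-34,-3],[14,-34,-3],[14,-34,-3],[14,-34,-3]],"turn":[[0,0,0.036],[0,0,0.036],[0,0,0.036],[0,0,0.036],[0,0,0.036],[0,0,0.036],[0,0,0.036],[0,0,0.036],[0,0,0.036],[0,0,0.036]],"grip":[0,0,0,0,0,0,0,0,0,0]}' 20
python3 -m creep '{"linear":[[14,-34,-3],[14,-34,-3],[14,-34,-3],[14,-34,-3],[14,-34,-3],[14,-34,-3],[14,-34,-3],[14,-34,-3],[14,-34,-3],[14,-34,-3]],"turn":[[0,0,0],[0,0,0],[0,0,0],[0,0,0],[0,0,0],[0,0,0],[0,0,0],[0,0,0],[0,0,0],[0,0,0]],"grip":[0,0,0,0,0,0,0,0,0,0]}'
```

```text
t: 0.98
eef_pos: [422.1, 216.1, 183.8]
orientation: [0.166, 3.137, -0.0]
ft_force: [2.0, -0.1, -0.5]
gripper_width: 27.5
t: 1.82
eef_pos: [562.1, -124.0, 153.6]
orientation: [-0.17, -3.137, -0.0]
ft_force: [0.6, 0.7, 0.5]
gripper_width: 0.4
```

```bash
python3 - <<'E'
from bench import ctrl, viewer
from h import *
d=viewer.get_image("wrist"); pickle.dump(d,open("wrist1.pkl","wb")); crop(d,0,0,640,480,1,"w1")
print(d["position"],d["attitude"])
E
```

```text
[ 486.12745055 -115.83581353  323.3571089 ] [-0.22469117 -0.20101826  1.45293591]
```

View pics/w1.png

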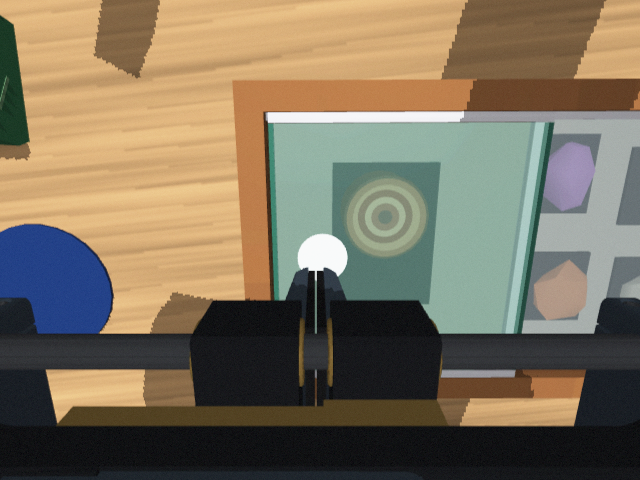

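```bash
python3 - <<'E'
from h import *
d=load("wrist1")
c=np.array([579.5,17]);ya=np.array([.101,.995]);xa=np.array([.995,-.101])
for n,u,v,z in [("patch",323,259,72),("wood",386,216,53),("pad1",333,163,17),("pad2",440,163,17),("pad4",429,303,17),("corner",234,82,72),("innercorner",266,112,72),("innerwall",271,250,72),("paneTL",270,122,72),("paneTR",553,122,72),("paneR",519,334,72),("rimR",640,80,72)]:
    p=ray(d,u,v,z); print(n,p.round(1),(p[:2]-c)@xa,(p[:2]-c)@ya)
E
```

```text
patch [ 567.9 -119.6   72. ] 2.2228880923418313 -137.07858096986865
wood [546.9 -72.1  53. ] -23.407633734332773 -91.92379677531059
pad1 [ 508.8 -104.7   17. ] -58.105507384704396 -128.21710578914613
pad2 [517.7 -22.2  17. ] -57.54460680390596 -45.2116622999538
pad4 [635. -34.  17.] 60.399243631365415 -45.14046672208069
corner [ 450.6 -161.5   72. ] -110.27657310101122 -190.5827142810823
innercorner [ 469.6 -144.7   72. ] -93.00163860588223 -171.99671886625362
innerwall [ 557.7 -153.9   72. ] -4.414946719496708 -172.2830776990943
paneTL [ 475.7 -143.1   72. ] -87.11737316318187 -169.76337529844457
paneTR [494.6  31.1  72. ] -85.92610252935047 5.4055149479122555
paneR [639.6  15.1  72. ] 60.009712019864914 4.228579203756121
rimR [475.8  81.7  72. ] -109.72302999815189 53.90308751145394
```

```bash
python3 -m creep '{"linear":[[1,1,-10],[1,1,-10],[1,1,-10],[1,0.5,-10],[0,0,-10],[0,0,-10],[0,0,-8],[0,0,-6],[0,0,-4],[0,0,-2]],"turn":[[0,0,0.006],[0,0,0],[0,0,0],[0,0,0],[0,0,0],[0,0,0],[0,0,0],[0,0,0],[0,0,0],[0,0,0]],"grip":[0,0,0,0,0,0,0,0,0,0]}'
python3 -m creep '{"linear":[[0,0,-1],[0,0,-0.5],[0,0,-0.5],[0,0,-0.5],[0,0,-0.5],[0,0,-0.5],[0,0,-0.5],[0,0,-0.5],[0,0,0],[0,0,0]],"turn":[[0,0,0],[0,0,0],[0,0,0],[0,0,0],[0,0,0],[0,0,0],[0,0,0],[0,0,0],[0,0,0],[0,0,0]],"grip":[0,0,0,0,0,0,0,0,0,0]}'
```

```text
t: 2.7
eef_pos: [565.7, -118.6, 73.3]
orientation: [-0.16, -3.137, -0.0]
ft_force: [-0.4, 0.5, 0.1]
gripper_width: 0.3
t: 3.53
eef_pos: [566.1, -118.8, 70.1]
orientation: [0.16, 3.137, -0.0]
ft_force: [-2.3, -0.2, 11.9]
gripper_width: 0.5
```

```bash
python3 -m creep '{"linear":[[0,0,-0.7],[0.2,2,0],[0.5,5,0],[0.8,8,0],[0.8,8,0],[0.8,8,0],[0.8,8,0],[0.8,8,0],[0.8,8,0],[0.5,5,0]],"turn":[[0,0,0],[0,0,0],[0,0,0],[0,0,0],[0,0,0],[0,0,0],[0,0,0],[0,0,0],[0,0,0],[0,0,0]],"grip":[0,0,0,0,0,0,0,0,0,0]}'
python3 - <<'E'
from bench import ctrl, viewer
from h import *
d=viewer.get_image("wrist"); pickle.dump(d,open("wrist2.pkl","wb")); crop(d,0,0,640,480,1,"w2")
print(ctrl.read_state()["ft_force"])
E
```

```text
t: 4.37
eef_pos: [572.4, -58.5, 69.7]
orientation: [0.159, 3.136, -0.001]
ft_force: [-2.9, -3.7, 13.5]
gripper_width: 0.8
[-1.91194458  2.33956187 14.56411598]
```

View pics/w2.png

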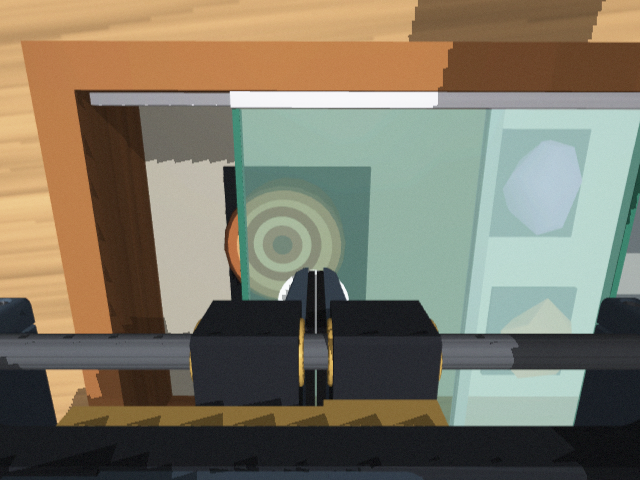

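```bash
python3 -m creep '{"linear":[[0.5,5,0],[0.8,8,0],[0.9,9,0],[0.9,9,0],[0.9,9,0],[0.9,9,0],[0.9,9,0],[0.9,9,0],[0.9,9,0],[0.9,9,0]],"turn":[[0,0,0],[0,0,0],[0,0,0],[0,0,0],[0,0,0],[0,0,0],[0,0,0],[0,0,0],[0,0,0],[0,0,0]],"grip":[0,0,0,0,0,0,0,0,0,0]}'
python3 -m creep '{"linear":[[0.8,8,0],[0.5,5,0],[0.4,4,0],[0.3,3,0],[0.3,3,0],[0.2,2,0],[0.1,1,0],[0.1,1,0],[0,0,0],[0,0,0]],"turn":[[0,0,0],[0,0,0],[0,0,0],[0,0,0],[0,0,0],[0,0,0],[0,0,0],[0,0,0],[0,0,0],[0,0,0]],"grip":[0,0,0,0,0,0,0,0,0,0]}'
python3 - <<'E'
from bench import ctrl, viewer
from h import *
d=viewer.get_image("wrist"); pickle.dump(d,open("wrist3.pkl","wb")); crop(d,0,0,640,480,1,"w3")
print(ctrl.read_state()["ft_force"])
E
```

```text
t: 5.25
eef_pos: [581.2, 26.3, 69.7]
orientation: [0.16, 3.135, -0.001]
ft_force: [-1.2, -4.5, 14.1]
gripper_width: 0.4
t: 6.08
eef_pos: [583.9, 52.7, 69.8]
orientation: [0.159, 3.135, -0.001]
ft_force: [-1.4, -6.5, 12.4]
gripper_width: 0.5
[-1.27089579 -6.75943328 13.45602935]
```

View pics/w3.png

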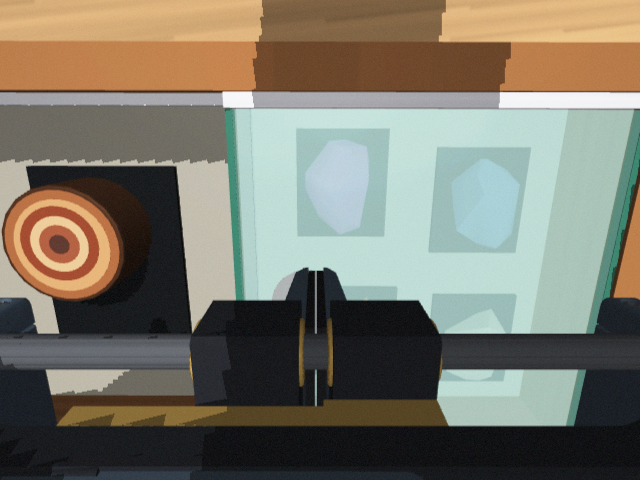

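```bash
python3 - <<'E'
from h import *
d=load("wrist3")
c=np.array([580.5,18]);ya=np.array([.101,.995]);xa=np.array([.995,-.101])
for n,u,v,z in [("wood",62,244,53),("pad2",177,167,17),("pad1",28,167,17),("paneedge",232,110,72),("paneedge",240,280,72),("patch",296,292,72)]:
    p=ray(d,u,v,z); print(n,p.round(1),(p[:2]-c)@xa,(p[:2]-c)@ya)
E
python3 -m creep '{"linear":[[0,0,5],[0,0,10],[-1,-8,15],[-3,-15,15],[-5,-18,10],[-5,-18,5],[-6,-18,0],[-6,-18,0],[-6,-18,0],[-4,-10,0]],"turn":[[0,0,0],[0,0,0],[0,0,0],[0,0,0],[0,0,0],[0,0,0],[0,0,0],[0,0,0],[0,0,0],[0,0,0]],"grip":[0,0,0,91,91,91,91,91,91,91]}'
```

```text
wood [547.6 -71.1  53. ] -23.76004796417177 -92.02503030222104
pad2 [517.7 -19.3  17. ] -58.71852085184221 -43.42049099265873
pad1 [ 509.2 -103.1   17. ] -58.74169584821624 -127.66819226476773
paneedge [494.9  27.4  72. ] -86.14817335950859 0.7450209601686542
paneedge [568.7  19.2  72. ] -11.90793172702282 0.023670468539954692
patch [577.2  44.2  72. ] -5.943343245478911 25.77887208041324
t: 6.97
eef_pos: [546.5, -71.1, 129.3]
orientation: [0.161, 3.137, -0.0]
ft_force: [-0.3, 0.9, 0.1]
gripper_width: 44.3
```

```bash
python3 -m creep '{"linear":[[0.5,-0.5,-6],[0,-0.5,-6],[0,0,-8],[0,0,-12],[0,0,-15],[0,0,-15],[0,0,-15],[0,0,-14],[0,0,-10],[0,0,-5]],"turn":[[0,0,0],[0,0,0],[0,0,0],[0,0,0],[0,0,0],[0,0,0],[0,0,0],[0,0,0],[0,0,0],[0,0,0]],"grip":[91,91,91,91,91,91,91,91,91,91]}'
python3 - <<'E'
from bench import ctrl, viewer
from h import *
d=viewer.get_image("wrist"); crop(d,0,0,640,480,1,"w4")
print(ctrl.read_state()["ft_force"])
E
```

```text
t: 7.8
eef_pos: [546.9, -69.7, 20.9]
orientation: [-0.158, -3.135, -0.001]
ft_force: [-0.4, 0.9, -0.0]
gripper_width: 91.0
[-1.8655361  -0.66597797 -0.4559524 ]
```

View pics/w4.png

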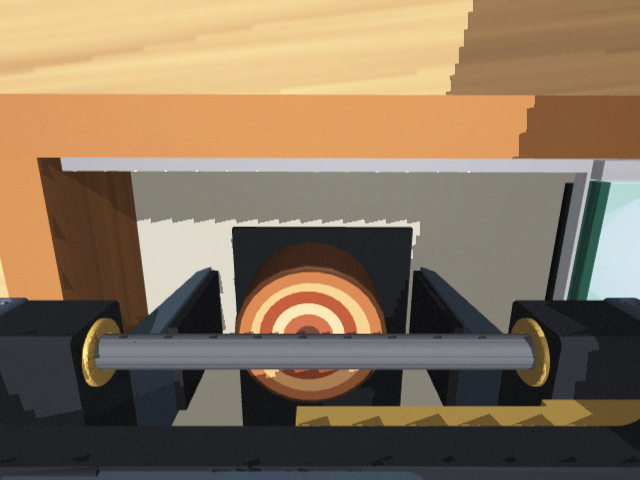

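```bash
python3 -m creep '{"linear":[[0,-1.5,1],[0,0,0],[0,0,0],[0,0,0],[0,0,0],[0,0,0],[0,0,0],[0,0,0],[0,0,3],[0,0,5]],"turn":[[0,0,0],[0,0,0],[0,0,0],[0,0,0],[0,0,0],[0,0,0],[0,0,0],[0,0,0],[0,0,0],[0,0,0]],"grip":[55,55,55,55,55,55,55,55,55,55]}' 25
```

```text
t: 8.68
eef_pos: [547.1, -72.0, 31.6]
orientation: [-0.16, -3.137, -0.0]
ft_force: [-0.4, 0.1, -1.7]
gripper_width: 61.7
```

```bash
python3 -m creep '{"linear":[[0,0,10],[0,0,18],[0,0,20],[0,0,20],[1,-4,8],[2,-12,4],[3,-22,0],[4,-28,0],[5,-32,0],[5,-32,0]],"turn":[[0,0,0],[0,0,0],[0,0,0],[0,0,0],[0,0,0],[0,0,0],[0,0,0],[0,0,0],[0,0,0],[0,0,0]],"grip":[55,55,55,55,55,55,55,55,55,55]}'
python3 -m creep '{"linear":[[5,-32,0],[5,-32,0],[5,-32,0],[4,-28,0],[3,-22,0],[2,-15,-10],[0,-8,-15],[0,0,-15],[0,0,-15],[0,0,-10]],"turn":[[0,0,0],[0,0,0],[0,0,0],[0,0,0],[0,0,0],[0,0,0],[0,0,0],[0,0,0],[0,0,0],[0,0,0]],"grip":[55,55,55,55,55,55,55,55,55,55]}'
python3 - <<'E'
from bench import ctrl, viewer
from h import *
for n in ("wrist","top"):
    d=viewer.get_image(n); pickle.dump(d,open(n+"5.pkl","wb")); crop(d,0,0,640,480,1,n+"5")
print(ctrl.read_state()["eef_pos"])
E
```

```text
t: 9.52
eef_pos: [567.1, -204.2, 111.1]
orientation: [-0.159, -3.137, -0.0]
ft_force: [0.4, 0.3, -3.7]
gripper_width: 61.7
t: 10.35
eef_pos: [589.9, -369.8, 43.1]
orientation: [-0.159, -3.134, -0.004]
ft_force: [0.5, 0.6, -3.5]
gripper_width: 61.7
[ 589.89553883 -369.50221595   43.50221611]
```

View pics/wrist5.png

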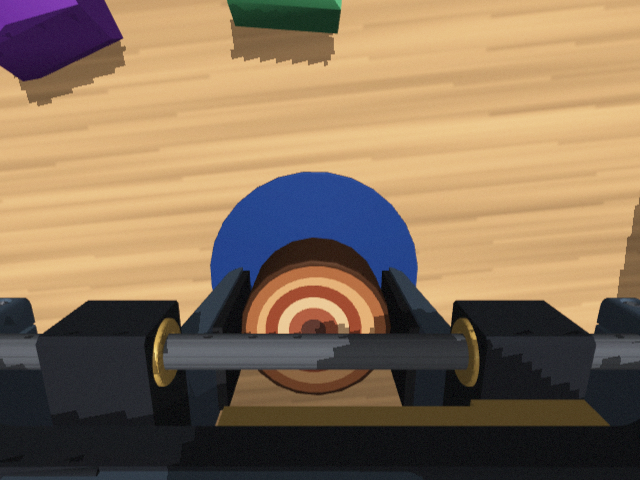

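View pics/top5.png

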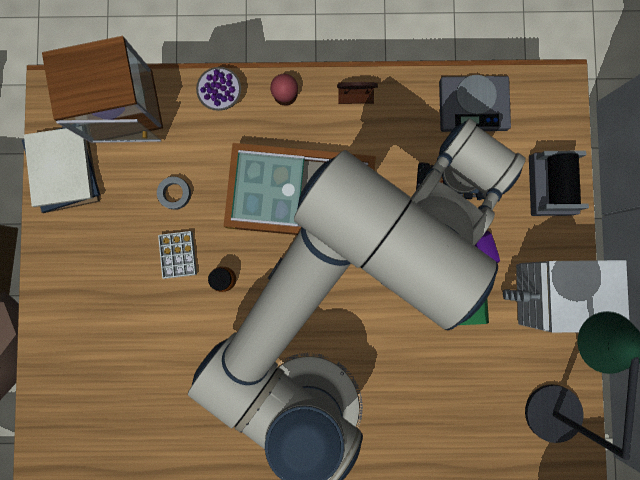

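```bash
python3 - <<'E'
from h import *
d=load("wrist5")
pts=[(211,262),(215,240),(240,202),(270,182),(314,171),(355,181),(385,198),(413,240),(417,262)]
q=np.array([ray(d,u,v,4)[:2] for u,v in pts])
from scipy.optimize import least_squares
r=least_squares(lambda c:np.hypot(*(q-c).T)-60,[590,-370]);print(r.x,r.fun.round(1))
E
```

```text
[ 592.84769067 -370.83741022] [-0.6 -0.1 -0.2 -0.2  0.8 -0.3  0.2 -0.2 -0.8]
```

```bash
python3 -m creep '{"linear":[[1,-0.5,-6],[1,-0.5,-8],[0,0,-7],[0,0,-5],[0,0,-2],[0,0,-1],[0,0,-0.5],[0,0,-0.5],[0,0,-0.5],[0,0,0]],"turn":[[0,0,0],[0,0,0],[0,0,0],[0,0,0],[0,0,0],[0,0,0],[0,0,0],[0,0,0],[0,0,0],[0,0,0]],"grip":[55,55,55,55,55,55,55,55,55,55]}'
python3 -m creep '{"linear":[[0,0,-0.3],[0,0,-0.3],[0,0,-0.3],[0,0,-0.3],[0,0,-0.3],[0,0,-0.3],[0,0,0],[0,0,0],[0,0,0],[0,0,0]],"turn":[[0,0,0],[0,0,0],[0,0,0],[0,0,0],[0,0,0],[0,0,0],[0,0,0],[0,0,0],[0,0,0],[0,0,0]],"grip":[55,55,55,55,55,55,55,55,55,55]}'
```

```text
t: 11.28
eef_pos: [593.6, -372.2, 16.4]
orientation: [0.16, 3.137, -0.0]
ft_force: [-0.7, -0.9, -3.8]
gripper_width: 61.6
t: 12.12
eef_pos: [593.5, -372.1, 14.4]
orientation: [-0.16, -3.138, 0.0]
ft_force: [-0.1, -0.2, -2.5]
gripper_width: 61.6
```

```bash
python3 -m creep '{"linear":[[0,0,-0.4],[0,0,-0.4],[0,0,-0.4],[0,0,-0.4],[0,0,-0.4],[0,0,0],[0,0,0],[0,0,0],[0,0,0],[0,0,0]],"turn":[[0,0,0],[0,0,0],[0,0,0],[0,0,0],[0,0,0],[0,0,0],[0,0,0],[0,0,0],[0,0,0],[0,0,0]],"grip":[55,55,55,55,55,55,55,55,55,55]}'
```

```text
t: 12.95
eef_pos: [593.5, -372.2, 12.4]
orientation: [0.16, 3.137, -0.0]
ft_force: [0.0, 0.5, -2.9]
gripper_width: 62.0
```

```bash
python3 -m creep '{"linear":[[0,0,-0.4],[0,0,-0.4],[0,0,-0.4],[0,0,-0.4],[0,0,0],[0,0,0],[0,0,0],[0,0,0],[0,0,0],[0,0,0]],"turn":[[0,0,0],[0,0,0],[0,0,0],[0,0,0],[0,0,0],[0,0,0],[0,0,0],[0,0,0],[0,0,0],[0,0,0]],"grip":[55,55,55,55,55,55,55,55,55,55]}'
```

```text
t: 13.78
eef_pos: [593.5, -372.2, 11.3]
orientation: [0.16, 3.137, -0.0]
ft_force: [-2.8, 1.5, 5.1]
gripper_width: 61.7
```

```bash
python3 -m creep '{"linear":[[0,0,0.3],[0,0,0],[0,0,0],[0,0,0],[0,0,0],[0,0,2],[0,0,8],[0,0,15],[0,0,20],[0,0,20]],"turn":[[0,0,0],[0,0,0],[0,0,0],[0,0,0],[0,0,0],[0,0,0],[0,0,0],[0,0,0],[0,0,0],[0,0,0]],"grip":[64,68,75,85,91,91,91,91,91,91]}'
python3 -m creep '{"linear":[[0,0,20],[-8,0,10],[-16,0,5],[-16,0,0],[-16,0,0],[-16,0,0],[-16,0,0],[-16,0,0],[-8,0,0],[0,0,0]],"turn":[[0,0,0],[0,0,0],[0,0,0],[0,0,0],[0,0,0],[0,0,0],[0,0,0],[0,0,0],[0,0,0],[0,0,0]],"grip":[91,91,91,91,91,91,91,91,91,91]}'
python3 - <<'E'
from bench import ctrl, viewer
from h import *
for n in ("wrist","side"):
    d=viewer.get_image(n); pickle.dump(d,open(n+"6.pkl","wb")); crop(d,0,0,640,480,1,n+"6")
E
```

```text
t: 14.62
eef_pos: [593.4, -372.0, 77.2]
orientation: [-0.16, -3.137, -0.0]
ft_force: [-0.0, 0.9, 0.6]
gripper_width: 91.1
t: 15.45
eef_pos: [479.8, -372.0, 111.3]
orientation: [-0.162, -3.137, -0.001]
ft_force: [0.6, -0.3, -0.4]
gripper_width: 90.4
```

View pics/wrist6.png

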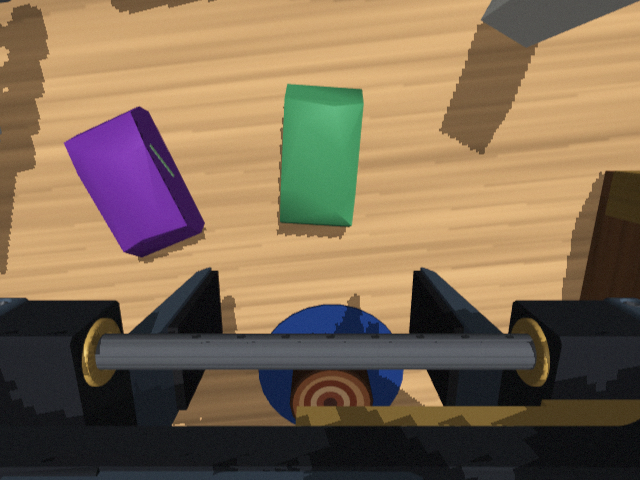

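View pics/side6.png

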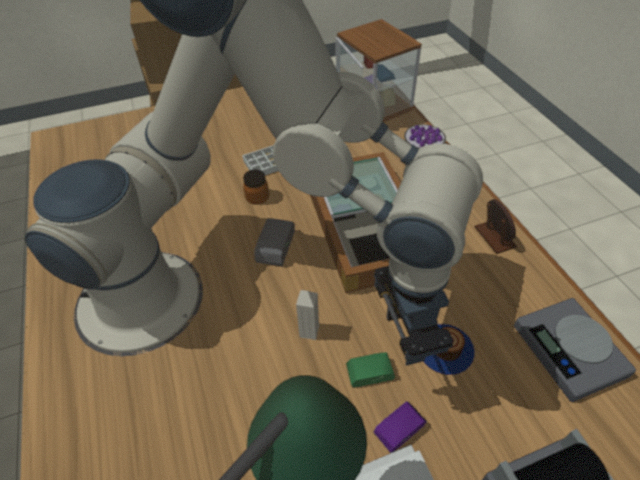

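```bash
python3 - <<'E'
from h import *
d=load("wrist6"); crop(d,255,65,130,180,3,"c6")
p=d["pixels"].astype(int)
g=(p[...,1]>p[...,0]+25)&(p[...,1]>p[...,2]+10); g[:, :255]=0; g[:,385:]=0; g[:60]=0;g[245:]=0
cn=max(cv2.findContours(g.astype(np.uint8),cv2.RETR_EXTERNAL,cv2.CHAIN_APPROX_NONE)[0],key=len)[:,0]
print(cv2.boxPoints(cv2.minAreaRect(cn)))
for z in (0,20,30,38):
    q=np.array([ray(d,u,v,z)[:2] for u,v in cn],np.float32); print(z,cv2.minAreaRect(q))
for u,v in [(320,100),(320,150),(320,200),(295,150),(350,150),(285,150),(356,150)]: print(u,v,pt(d,u,v).round(1))
E
```

```text
[[275.84518  221.323   ]
 [285.0222    83.668144]
 [364.0045    88.933624]
 [354.82748  226.58847 ]]
0 ((420.2532958984375, -362.85809326171875), (54.240562438964844, 95.48945617675781), 80.50123596191406)
20 ((419.0875244140625, -362.957275390625), (50.38053512573242, 88.69400787353516), 80.50127410888672)
30 ((418.5047607421875, -363.00689697265625), (48.450565338134766, 85.29627990722656), 80.50120544433594)
38 ((418.0384216308594, -363.0466003417969), (46.90655517578125, 82.578125), 80.50121307373047)
320 100 [ 384.  -359.4   31.7]
320 150 [ 413.1 -362.4   38.7]
320 200 [ 443.5 -365.4   38.5]
295 150 [ 411.5 -377.6   37.2]
350 150 [ 415.1 -343.9   34.5]
285 150 [ 411. -384.   33.]
356 150 [ 415.6 -340.1   33. ]
```

View pics/c6.png

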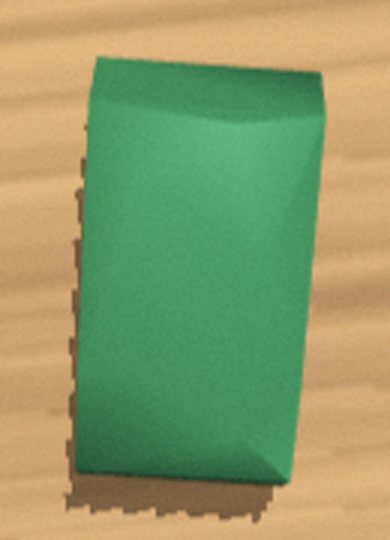

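```bash
python3 -m creep '{"linear":[[-6,1,0],[-9,1.5,0],[-9,1.5,0],[-9,1.5,-5],[-9,1.5,-8],[-9,1.5,-8],[-6,1,-8],[-4,0.5,-8],[0,0,-8],[0,0,-5]],"turn":[[0,0,-0.03],[0,0,-0.03],[0,0,0],[0,0,0],[0,0,0],[0,0,0],[0,0,0],[0,0,0],[0,0,0],[0,0,0]],"grip":[91,91,91,91,91,91,91,91,91,91]}'
python3 - <<'E'
from bench import ctrl, viewer
from h import *
for n in ("wrist","side"):
    d=viewer.get_image(n); pickle.dump(d,open(n+"7.pkl","wb")); crop(d,0,0,640,480,1,n+"7")
E
```

```text
t: 16.38
eef_pos: [420.1, -362.0, 60.2]
orientation: [-0.254, -3.131, -0.001]
ft_force: [0.1, 0.5, -0.5]
gripper_width: 91.2
```

View pics/wrist7.png

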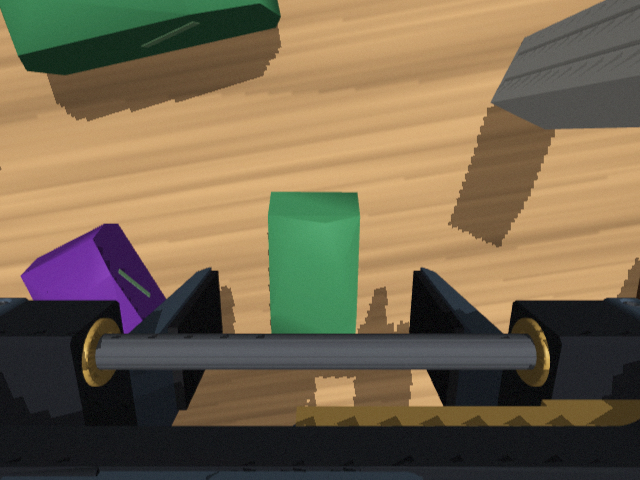

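View pics/side7.png

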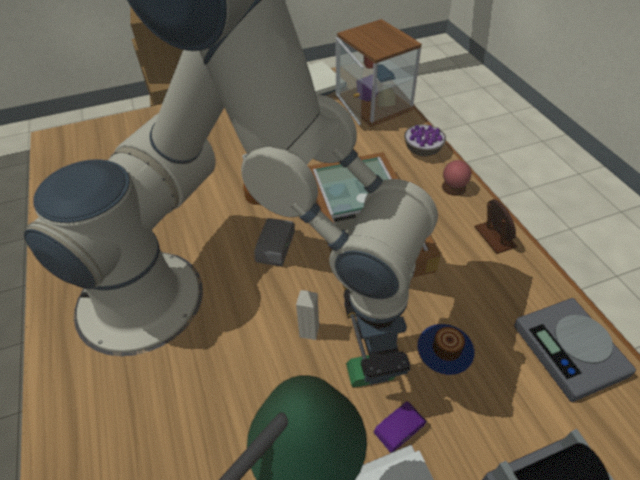

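```bash
python3 -m creep '{"linear":[[-1,-0.5,-8],[0,0,-10],[0,0,-10],[0,0,-10],[0,0,-8],[0,0,-5],[0,0,-2],[0,0,0],[0,0,0],[0,0,0]],"turn":[[0,0,0],[0,0,0],[0,0,0],[0,0,0],[0,0,0],[0,0,0],[0,0,0],[0,0,0],[0,0,0],[0,0,0]],"grip":[91,91,91,91,91,91,91,80,66,60]}' 30
python3 -m creep '{"linear":[[0,0,0],[0,0,0],[0,0,0],[0,0,0],[0,0,0],[0,0,0],[0,0,0],[0,0,0],[0,0,0],[0,0,3]],"turn":[[0,0,0],[0,0,0],[0,0,0],[0,0,0],[0,0,0],[0,0,0],[0,0,0],[0,0,0],[0,0,0],[0,0,0]],"grip":[54,50,46,42,40,40,40,40,40,40]}'
```

```text
t: 17.32
eef_pos: [419.7, -362.9, 8.5]
orientation: [0.254, 3.131, -0.001]
ft_force: [-0.2, 0.1, -0.2]
gripper_width: 73.5
t: 18.15
eef_pos: [419.2, -362.4, 10.7]
orientation: [-0.254, -3.131, -0.001]
ft_force: [0.2, 0.2, -4.4]
gripper_width: 47.9
```

```bash
python3 -m creep '{"linear":[[0,0,8],[0,0,16],[0,0,22],[0,0,22],[4,4,18],[7,12,12],[10,19,4],[13,25,0],[14,27,0],[14,27,0]],"turn":[[0,0,0],[0,0,0],[0,0,0],[0,0,0],[0,0,0.02],[0,0,0.02],[0,0,0.02],[0,0,0],[0,0,0],[0,0,0]],"grip":[40,40,40,40,40,40,40,40,40,40]}'
python3 -m creep '{"linear":[[14,27,0],[14,27,0],[14,27,0],[14,27,0],[13,25,0],[10,20,0],[6,13,0],[3,8,0],[1.5,4,0],[0,0,0]],"turn":[[0,0,0],[0,0,0],[0,0,0],[0,0,0],[0,0,0],[0,0,0],[0,0,0],[0,0,0],[0,0,0],[0,0,0]],"grip":[40,40,40,40,40,40,40,40,40,40]}'
python3 - <<'E'
from bench import ctrl, viewer
from h import *
for n in ("wrist","side"):
    d=viewer.get_image(n); pickle.dump(d,open(n+"8.pkl","wb")); crop(d,0,0,640,480,1,n+"8")
E
```

```text
t: 18.98
eef_pos: [481.8, -246.7, 113.3]
orientation: [-0.16, -3.137, -0.001]
ft_force: [0.2, -0.1, -3.5]
gripper_width: 47.8
t: 19.82
eef_pos: [570.8, -70.3, 113.0]
orientation: [-0.159, -3.137, -0.0]
ft_force: [0.4, 0.0, -3.8]
gripper_width: 47.5
```

View pics/wrist8.png

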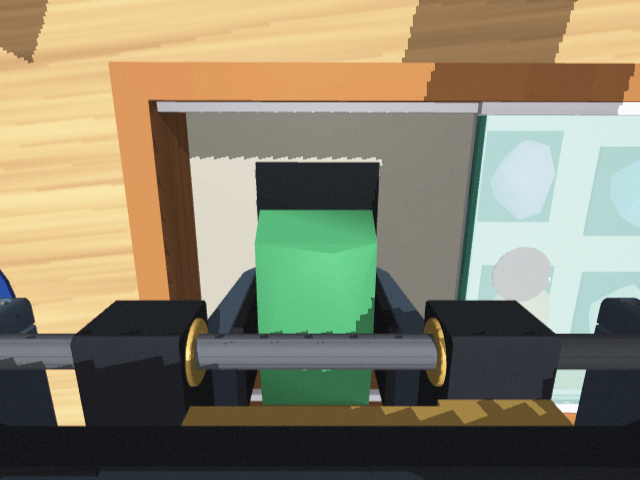

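View pics/side8.png

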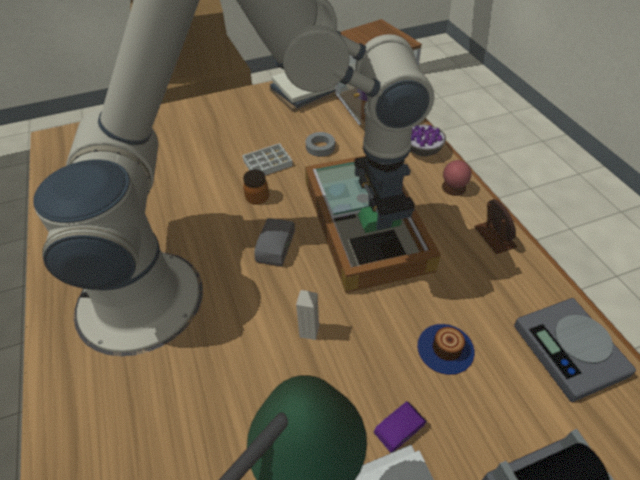

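```bash
python3 -m creep '{"linear":[[0,0,-5],[0,0,-9],[0,0,-10],[0,0,-10],[0,0,-10],[0,0,-10],[0,0,-9],[0,0,-6],[0,0,-3],[0,0,0]],"turn":[[0,0,0],[0,0,0],[0,0,0],[0,0,0],[0,0,0],[0,0,0],[0,0,0],[0,0,0],[0,0,0],[0,0,0]],"grip":[40,40,40,40,40,40,40,40,40,40]}'
python3 - <<'E'
from bench import ctrl, viewer
from h import *
d=viewer.get_image("wrist"); pickle.dump(d,open("wrist9.pkl","wb")); crop(d,160,100,320,240,2.5,"w9")
E
```

```text
t: 20.75
eef_pos: [570.7, -70.6, 40.4]
orientation: [-0.16, -3.137, -0.0]
ft_force: [-0.3, -0.3, -3.9]
gripper_width: 47.8
```

View pics/w9.png

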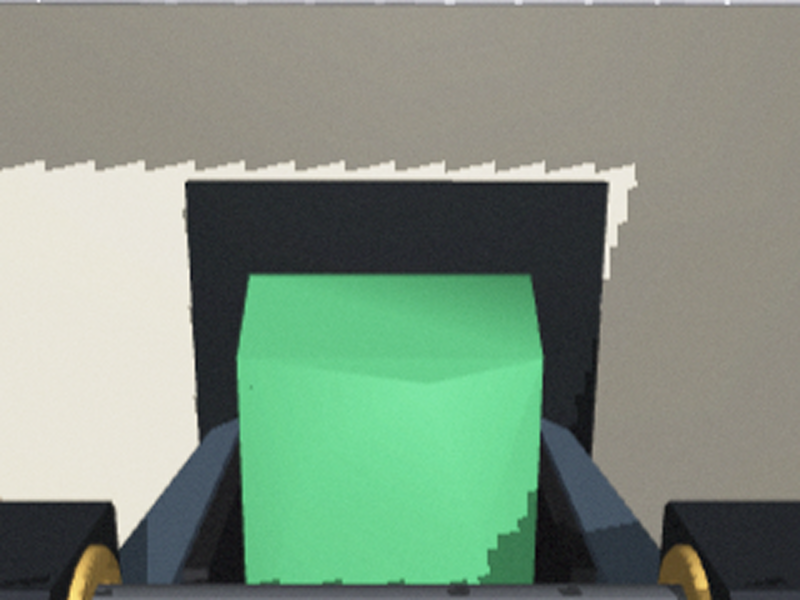

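```bash
python3 - <<'E'
from h import *
d=load("wrist9"); f=lambda u,v,z: ray(d,160+(u+.5)/2.5-.5,100+(v+.5)/2.5-.5,z)[:2]
ya=np.array([.101,.995]);xa=np.array([.995,-.101])
a,b=f(187,182,17),f(608,182,17); j,k=f(248,274,32.6),f(531,274,32.6)
print(a,b,j,k)
print("padC",(a+b)/2+60*xa,"w",np.linalg.norm(a-b),"yaw",np.degrees(np.arctan2(*(b-a))))
print("jadeC",(j+k)/2+46*xa,"w",np.linalg.norm(j-k),"yaw",np.degrees(np.arctan2(*(k-j))))
E
```

```text
[ 508.5738787  -104.34816799] [516.98374927 -21.86829258] [525.30887707 -92.38494209] [530.639169   -40.08784015]
padC [572.47881398 -69.16823029] w 82.90751335242977 yaw 5.821912233449873
jadeC [573.74402304 -70.88239112] w 52.56804051259633 yaw 5.81967675582207
```

```bash
python3 - <<'E'
from h import *
d=load("wrist9"); f=lambda u,v,z: ray(d,160+(u+.5)/2.5-.5,100+(v+.5)/2.5-.5,z)[:2]
xa=np.array([.995,-.101])
for z in (38,44,48):
    j,k=f(248,274,z),f(531,274,z); print(z,"jadeC",(j+k)/2+46*xa,"w",np.linalg.norm(j-k))
for u,v in [(390,276),(390,290),(390,340),(390,375),(390,400),(390,480),(260,480),(390,200)]: print(v,pt(d,160+u/2.5,100+v/2.5).round(1))
E
```

```text
38 jadeC [572.73646511 -70.77891691] w 50.96929726488226
44 jadeC [571.6169563  -70.66394557] w 49.19291587853327
48 jadeC [570.87061709 -70.58729801] w 48.00866162096726
276 [525.7 -65.8  47.2]
290 [527.3 -66.   51.6]
340 [533.7 -66.6  59.9]
375 [537.2 -67.   67.7]
400 [541.  -67.4  68.2]
480 [553.7 -68.7  69.5]
480 [552.5 -89.3  67.3]
200 [516.5 -64.8  15.1]
```

```bash
python3 -m creep '{"linear":[[0.8,0.7,-2],[0.7,0.6,-4],[0,0,-3],[0,0,-2],[0,0,-1],[0,0,-0.5],[0,0,-0.4],[0,0,-0.4],[0,0,0],[0,0,0]],"turn":[[0,0,0],[0,0,0],[0,0,0],[0,0,0],[0,0,0],[0,0,0],[0,0,0],[0,0,0],[0,0,0],[0,0,0]],"grip":[40,40,40,40,40,40,40,40,40,40]}'
python3 -m creep '{"linear":[[0,0,-0.4],[0,0,-0.4],[0,0,-0.4],[0,0,-0.4],[0,0,0],[0,0,0],[0,0,0],[0,0,0],[0,0,0],[0,0,0]],"turn":[[0,0,0],[0,0,0],[0,0,0],[0,0,0],[0,0,0],[0,0,0],[0,0,0],[0,0,0],[0,0,0],[0,0,0]],"grip":[40,40,40,40,40,40,40,40,40,40]}'
```

```text
t: 21.63
eef_pos: [572.6, -69.4, 27.9]
orientation: [0.16, 3.137, -0.0]
ft_force: [-0.0, 1.0, -4.5]
gripper_width: 47.8
t: 22.47
eef_pos: [572.5, -69.3, 26.2]
orientation: [0.16, 3.137, -0.0]
ft_force: [-0.2, -0.8, -4.2]
gripper_width: 47.8
```

```bash
python3 -m creep '{"linear":[[0,0,-0.4],[0,0,-0.4],[0,0,-0.4],[0,0,-0.4],[0,0,0],[0,0,0],[0,0,0],[0,0,0],[0,0,0],[0,0,0]],"turn":[[0,0,0],[0,0,0],[0,0,0],[0,0,0],[0,0,0],[0,0,0],[0,0,0],[0,0,0],[0,0,0],[0,0,0]],"grip":[40,40,40,40,40,40,40,40,40,40]}'
```

```text
t: 23.3
eef_pos: [572.5, -69.4, 25.3]
orientation: [0.16, 3.137, -0.0]
ft_force: [-4.5, 0.5, 9.9]
gripper_width: 47.6
```

```bash
python3 -m creep '{"linear":[[0,0,0.6],[0,0,0],[0,0,0],[0,0,0],[0,0,0],[0,0,2],[0,0,8],[0,0,14],[0,0,18],[0,0,18]],"turn":[[0,0,0],[0,0,0],[0,0,0],[0,0,0],[0,0,0],[0,0,0],[0,0,0],[0,0,0],[0,0,0],[0,0,0]],"grip":[47,50,55,62,70,75,75,75,75,75]}'
python3 -m creep '{"linear":[[0,0,20],[0,0,20],[-2,0,5],[-10,0,0],[-15,0,0],[-15,0,0],[-15,0,0],[-10,0,0],[-5,0,0],[0,0,0]],"turn":[[0,0,0],[0,0,0],[0,0,0],[0,0,0],[0,0,0],[0,0,0],[0,0,0],[0,0,0],[0,0,0],[0,0,0]],"grip":[75,75,75,75,75,75,75,75,75,75]}'
python3 - <<'E'
from bench import ctrl, viewer
from h import *
for n in ("wrist","top"):
    d=viewer.get_image(n); pickle.dump(d,open(n+"10.pkl","wb")); crop(d,0,0,640,480,1,n+"10")
E
```

```text
t: 24.13
eef_pos: [572.3, -69.3, 86.3]
orientation: [-0.16, -3.137, -0.0]
ft_force: [0.8, -0.3, -0.0]
gripper_width: 75.3
t: 24.97
eef_pos: [499.2, -69.2, 129.9]
orientation: [-0.16, -3.136, -0.0]
ft_force: [1.1, -0.1, 0.5]
gripper_width: 74.7
```

View pics/wrist10.png

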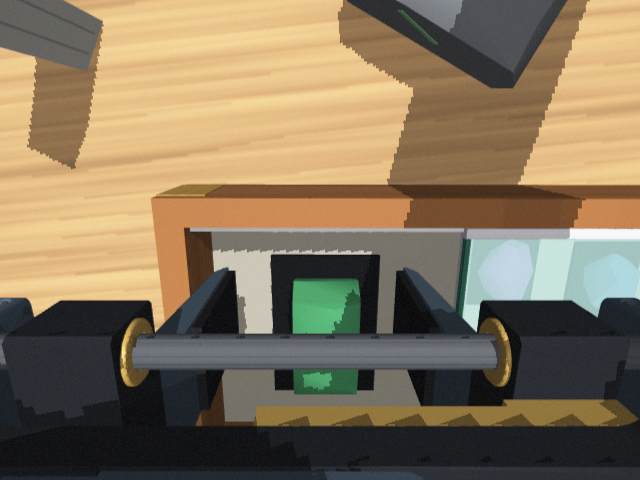

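View pics/top10.png

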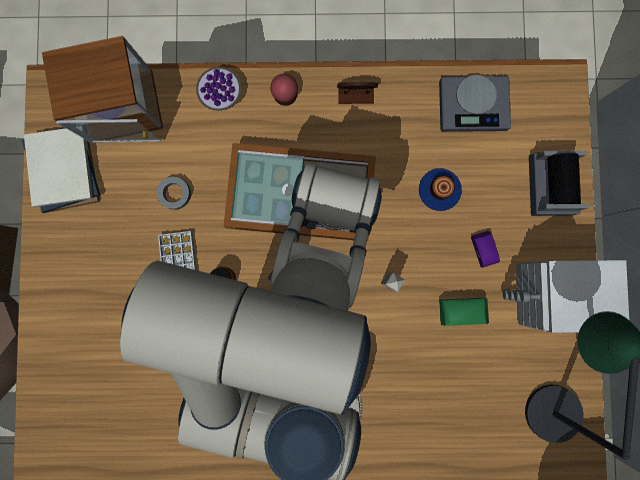

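```bash
python3 - <<'E'
from h import *
d=load("wrist8"); print(ray(d,522,274,72))
E
python3 -m creep '{"linear":[[3,4,0],[6,9,0],[9,13,0],[10,15,0],[12,17,0],[12,17,0],[12,17,0],[10,14,0],[6,9,0],[4,4,0]],"turn":[[0,0,0],[0,0,0],[0,0,0],[0,0,0],[0,0,0],[0,0,0],[0,0,0],[0,0,0],[0,0,0],[0,0,0]],"grip":[50,20,0,0,0,0,0,0,0,0]}' 20
python3 - <<'E'
from bench import ctrl, viewer
from h import *
for n in ("wrist","side"):
    d=viewer.get_image(n); pickle.dump(d,open(n+"11.pkl","wb")); crop(d,0,0,640,480,1,n+"11")
E
```

```text
[583.97415929  48.23600347  72.        ]
t: 25.9
eef_pos: [585.5, 51.5, 130.0]
orientation: [0.157, 3.137, 0.0]
ft_force: [-0.7, -0.6, 0.3]
gripper_width: 11.5
```

View pics/wrist11.png

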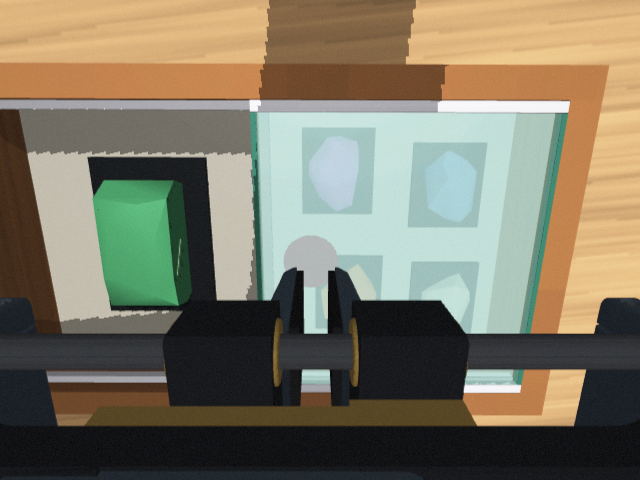

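View pics/side11.png

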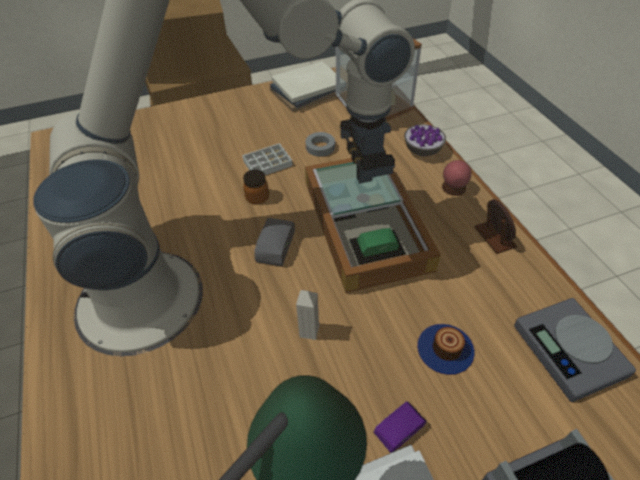

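```bash
python3 - <<'E'
from h import *
d=load("wrist11"); crop(d,60,140,200,190,4,"c11")
print(ray(d,310,262,72))
E
```

```text
[584.72733305  48.13033612  72.        ]
```

View pics/c11.png

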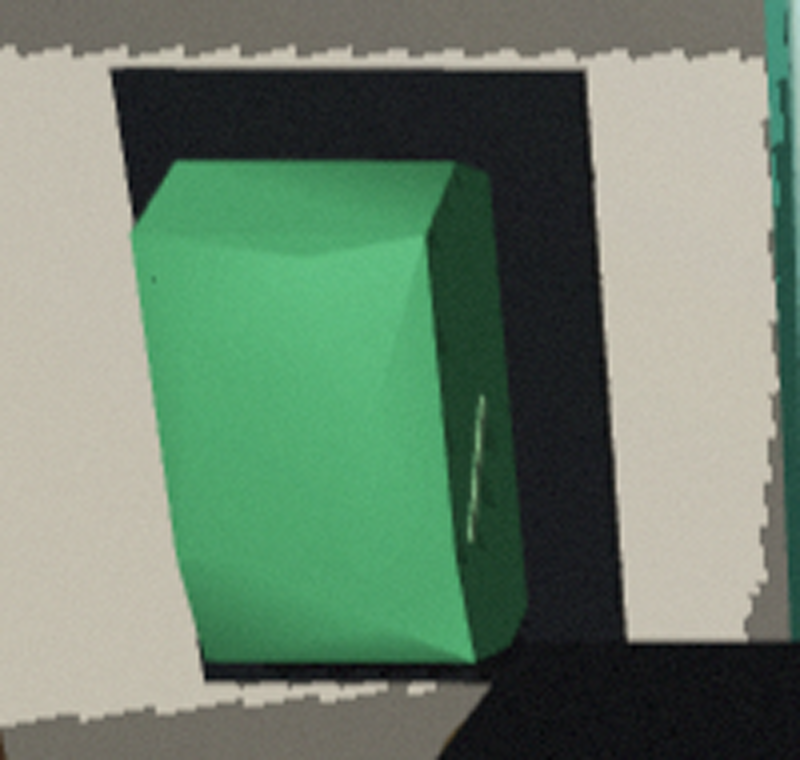

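```bash
python3 - <<'E'
from h import *
d=load("wrist11"); f=lambda u,v,z=17: ray(d,60+(u+.5)/4-.5,140+(v+.5)/4-.5,z)[:2]
a=f(585,70);b=f(627,640);l=f(112,70);e=f(205,681)
x=(b-a)/np.linalg.norm(b-a); y=np.array([-x[1],x[0]])
print("yaw",np.degrees(np.arctan2(x[1],x[0])),"padlen",(e-a)@x)
p,q=f(492,190),f(525,600); print("gap",-(p-a)@y,-(q-a)@y,"ends",(p-a)@x,(q-a)@x,(e-a)@x)
t=f(175,160,32); print("left near end z32",(t-a)@x,(t-a)@y)
print("far top edge z30..40",[(f(300,662,z)-a)@x for z in(17,25,32)], "near",[(f(300,160,z)-a)@x for z in(17,25,32)])
E
```

```text
yaw -5.833595481502123 padlen 119.0807053563134
gap 18.5392762813297 19.42890563614769 ends 21.376827584949513 101.61911296002422 119.0807053563134
left near end z32 14.359747406918386 -67.30054105487568
far top edge z30..40 [np.float64(114.92901824244566), np.float64(111.22922170902562), np.float64(107.99189974228317)] near [np.float64(16.012881780432274), np.float64(15.112357177910535), np.float64(14.324398150704013)]
```

```bash
python3 -m creep '{"linear":[[-0.5,-1.5,-4],[-0.5,-1.5,-8],[0,0,-10],[0,0,-10],[0,0,-10],[0,0,-8],[0,0,-4],[0,0,-2],[0,0,-1],[0,0,0]],"turn":[[0,0,0],[0,0,0],[0,0,0],[0,0,0],[0,0,0],[0,0,0],[0,0,0],[0,0,0],[0,0,0],[0,0,0]],"grip":[0,0,0,0,0,0,0,0,0,0]}'
python3 -m creep '{"linear":[[0,0,-0.5],[0,0,-0.5],[0,0,-0.5],[0,0,-0.5],[0,0,-0.5],[0,0,-0.4],[0,0,-0.3],[0,0,0],[0,0,0],[0,0,0]],"turn":[[0,0,0],[0,0,0],[0,0,0],[0,0,0],[0,0,0],[0,0,0],[0,0,0],[0,0,0],[0,0,0],[0,0,0]],"grip":[0,0,0,0,0,0,0,0,0,0]}'
```

```text
t: 26.83
eef_pos: [583.6, 46.7, 73.2]
orientation: [0.16, 3.137, -0.0]
ft_force: [-0.7, 0.7, 1.0]
gripper_width: 0.6
t: 27.67
eef_pos: [583.8, 46.7, 70.6]
orientation: [0.16, 3.137, 0.0]
ft_force: [-2.0, -1.4, 10.0]
gripper_width: 0.6
```

```bash
python3 -m creep '{"linear":[[0,0,-0.7],[0,0,-0.3],[-0.2,-2,0],[-0.5,-5,0],[-0.8,-8,0],[-0.8,-8,0],[-0.8,-8,0],[-0.8,-8,0],[-0.8,-8,0],[-0.8,-8,0]],"turn":[[0,0,0],[0,0,0],[0,0,0],[0,0,0],[0,0,0],[0,0,0],[0,0,0],[0,0,0],[0,0,0],[0,0,0]],"grip":[0,0,0,0,0,0,0,0,0,0]}'
python3 -m creep '{"linear":[[-0.9,-9,0],[-0.9,-9,0],[-0.9,-9,0],[-0.9,-9,0],[-0.9,-9,0],[-0.9,-9,0],[-0.9,-9,0],[-0.9,-9,0],[-0.8,-8,0],[-0.5,-5,0]],"turn":[[0,0,0],[0,0,0],[0,0,0],[0,0,0],[0,0,0],[0,0,0],[0,0,0],[0,0,0],[0,0,0],[0,0,0]],"grip":[0,0,0,0,0,0,0,0,0,0]}'
```

```text
t: 28.5
eef_pos: [578.1, -8.2, 69.7]
orientation: [0.16, 3.137, 0.001]
ft_force: [-3.8, 5.5, 13.8]
gripper_width: 0.3
t: 29.33
eef_pos: [569.2, -93.6, 69.6]
orientation: [-0.16, -3.137, -0.001]
ft_force: [-4.3, 4.4, 14.0]
gripper_width: 0.2
```

```bash
python3 -m creep '{"linear":[[-0.5,-5,0],[-0.5,-5,0],[-0.4,-4,0],[-0.4,-4,0],[-0.4,-4,0],[-0.3,-3,0],[-0.3,-3,0],[-0.2,-2,0],[-0.1,-1,0],[0,0,0]],"turn":[[0,0,0],[0,0,0],[0,0,0],[0,0,0],[0,0,0],[0,0,0],[0,0,0],[0,0,0],[0,0,0],[0,0,0]],"grip":[0,0,0,0,0,0,0,0,0,0]}'
```

```text
t: 30.17
eef_pos: [566.0, -124.3, 69.6]
orientation: [-0.16, -3.137, -0.0]
ft_force: [-4.6, 2.6, 14.4]
gripper_width: 0.6
```

```bash
python3 -m creep '{"linear":[[-0.1,-1,0],[-0.1,-1,0],[-0.1,-1,0],[-0.1,-1,0],[0,0,0],[0,0,0],[0,0,0],[0,0,0],[0,0,0],[0,0,0]],"turn":[[0,0,0],[0,0,0],[0,0,0],[0,0,0],[0,0,0],[0,0,0],[0,0,0],[0,0,0],[0,0,0],[0,0,0]],"grip":[0,0,0,0,0,0,0,0,0,0]}'
python3 - <<'E'
from bench import ctrl, viewer
from h import *
d=viewer.get_image("wrist"); pickle.dump(d,open("wrist12.pkl","wb")); crop(d,0,0,640,480,1,"w12")
print(ctrl.read_state()["ft_force"])
E
```

```text
t: 31.0
eef_pos: [566.3, -127.6, 69.7]
orientation: [0.16, 3.137, 0.002]
ft_force: [-1.5, 9.0, 13.1]
gripper_width: 0.5
[-0.62823855  8.43471414 13.42460282]
```

View pics/w12.png

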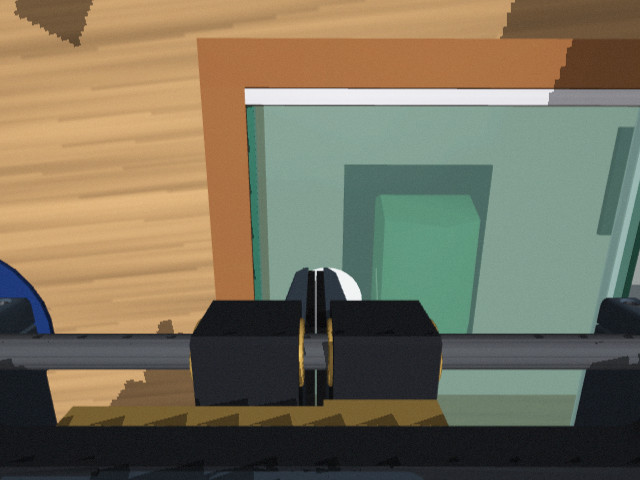

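```bash
python3 -m creep '{"linear":[[0,0,2],[0,0,4],[0,0,10],[0,0,20],[0,0,25],[0,0,25],[0,15,20],[0,30,10],[0,35,0],[0,35,0]],"turn":[[0,0,0],[0,0,0],[0,0,0],[0,0,0],[0,0,0],[0,0,0],[0,0,0],[0,0,0],[0,0,0],[0,0,0]],"grip":[0,0,0,0,0,0,0,0,0,0]}'
python3 -m creep '{"linear":[[-5,35,0],[-10,35,0],[-15,35,0],[-20,35,0],[-20,35,0],[-20,35,0],[-20,35,0],[-10,25,0],[0,15,0],[0,0,0]],"turn":[[0,0,0],[0,0,0],[0,0,0],[0,0,0],[0,0,0],[0,0,0],[0,0,0],[0,0,0],[0,0,0],[0,0,0]],"grip":[0,0,0,0,0,0,0,0,0,0]}'
python3 - <<'E'
from bench import ctrl, viewer
from h import *
for n in ("side","top"):
    d=viewer.get_image(n); pickle.dump(d,open(n+"13.pkl","wb")); crop(d,0,0,640,480,1,n+"13")
d=load("top13"); crop(d,215,130,180,120,4,"c13")
E
```

```text
t: 31.88
eef_pos: [566.3, -12.7, 186.6]
orientation: [0.162, 3.135, -0.0]
ft_force: [0.1, 0.4, -1.3]
gripper_width: 0.4
t: 32.72
eef_pos: [445.5, 274.3, 185.8]
orientation: [0.155, 3.137, 0.001]
ft_force: [0.7, -1.2, -0.6]
gripper_width: 0.5
```

View pics/top13.png

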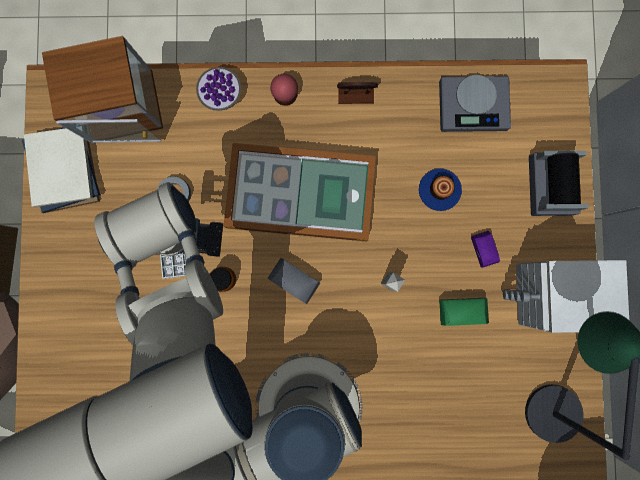

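View pics/side13.png

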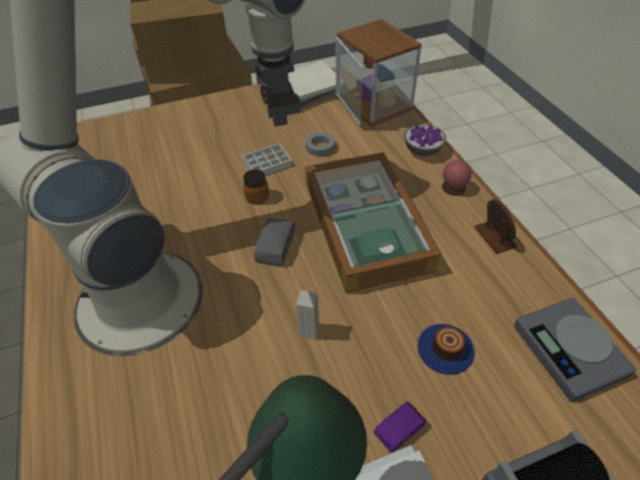

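View pics/c13.png

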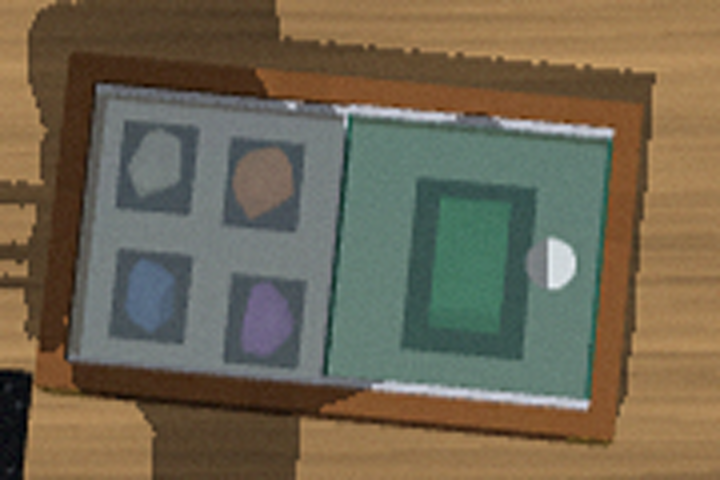

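```bash
python3 - <<'E'
from bench import ctrl, job
s=ctrl.read_state(); print(s["t"],s["ft_force"]); print(job.hand_in())
E
```

```text
32.8167 [-0.2840673   0.20848213  0.24603941]
the job is handed in; nothing more can be done
None
```

The stones are changed over and the job is handed in at about 33 s of the 67 s allowed; the hand-in gave no verdict.

I slid the pane open to its end stop and set the petrified wood on the blue mat. The smaller green jade then went onto the slate pad, and I slid the pane shut.

- **Wood:** it sits on the mat with its centre within about 2 mm of the mat's. It touched down at about 5 N before I opened the fingers.
- **Jade:** its long side is within about 1° of the pad's, and it is within about 2 mm of centre both ways. The contact force read about 10 N before I eased up slightly and let go.
- **Pane:** it is shut against its stop. At the end of the drag about 9 N stayed on the track, against the 4 N it takes to move. The last top picture shows it about 3 mm further shut than I found it.
- **Everything else:** in the last pictures nothing else appears to have moved. The arm hides part of the ring gauge, tray and jar in the top picture, but the side picture shows all three standing where they were.

The top and wrist cameras disagreed by 2 to 3 mm on absolute positions. I centred the jade by measuring it against the pad in the same wrist picture. No check failed.

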